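# Snap the cap back onto the sampled vial

### The job

One vial in the black carrier has been sampled and stands open. Pick up its snap cap from the bench (the middle-sized of the three white caps lying there), set it square on the open vial and press it down past the click until it is fully home. Finish still holding on to the cap and pressing it firmly down on the vial; leave everything else on the bench where it is.

Things in the scene. Friction and masses are not known exactly. Their poses are not given: they have to be found in the camera images.
- cap_center (a point): Centre, half-way up, of the loose snap cap: round white plastic, 42 mm wide, 17 mm high, finely ribbed side, closed top with a shallow 31 mm dish, about 15 g. It lies on the bench open side down, so this point is 8.5 mm above the bench; z up through its top. 60 mm or more of free bench around its middle. The other two caps on the bench are a 64 mm wide lid and a 24 mm wide tube cap.
- cap_lip (a point): Middle of the snap cap's opening, at its bottom edge, 8.5 mm below cap_center. An inner lip at this edge leaves an opening 30.4 mm wide; inside, the cap is 11.5 mm deep.
- vial_mouth (a point): Centre of the open vial's mouth, in the plane of its rim, 85 mm above the bench; z up, y along the carrier's row, x across it. Milky plastic vial held upright and fast in the carrier: body 34 mm wide up to 12 mm below the rim, then a 27 mm neck, its rim bevelled to 23 mm. The cap goes over the neck. Fully home, cap_center is 3 mm BELOW this point and the cap stays on by itself.
- vial_bead (a point): On the open vial's axis, 5.6 mm below the mouth, at the height of a springy bead round the neck, 34 mm wide. Laid on, the cap's lip rests on the bead with cap_center about 4.5 mm ABOVE the mouth. Pressed straight down, the force rises to about 10 N within 4 mm, drops suddenly as the lip passes the bead, and then the cap stops hard with its inside top on the rim.
- carrier_mid (a point): Middle of the black five-seat carrier's top, 45 mm above the bench; y along the row, x across. Carrier 54 x 286 mm, fixed on a 6 mm thick steel plate, 104 x 330 mm. Seats 54 mm apart; the other four hold closed vials with the same 42 mm caps (tops 90 mm high): 12 mm between neighbouring caps along the row, free space across it, so hold the cap with the fingers across the row.
- jar_lid: Bystander: white screw lid, 64 mm wide, 14 mm high, lying on the bench; origin at the centre of its underside.
- tube_cap: Bystander: small white tube cap, 24 mm wide, 20 mm high; origin at the centre of its underside.
- forceps: Bystander: steel forceps, 140 mm long along its x, 8 mm high; origin at the middle, underneath.
- marker: Bystander: white marker with a black cap, 127 mm long along its x, 14 mm high; origin near the middle, underneath.
- jar: Bystander: closed specimen jar, 66 mm wide, 76 mm high; origin at the centre of its underside.
- timer: Bystander: bench timer, 62 x 66 x 22 mm; origin at the centre of its underside.
- tip_box: Bystander: pipette tip box, 85 x 122 x 55 mm; origin at the centre of its underside.
- mini_rack: Bystander: small rack with eight micro tubes, 50 x 110 x 47 mm; origin at the centre of its underside.
Not all that is in view belongs to the job. What is shaped like the part that bears cap_center but orange or pink is not meant.

How it is judged:
On the way, in this order (a step that is already met when the one before it is completed fails the run):
1. the snap cap is picked up from the bench (height (world z) of cap_center above 0.04 m and contact force between the fingers and snap_cap above 1 N), for 0.1 s.
2. the snap cap has clicked home on the open vial (z of cap_center in the frame of vial_mouth below -0.0015 m and horizontal distance between cap_center and vial_mouth below 0.003 m and angle between the z axis of cap_center and the z axis of vial_mouth, either way round below 0.07 rad), for 0.2 s.
At the end, for the whole second after the job is handed in: The snap cap is home on the open vial (its centre 1.5 to 6 mm below the mouth, 3 mm being fully home; within 3 mm sideways; level within 4 degrees), and through the last second the fingers are on it and it is pressed down on the vial's rim with more than 4 N (all of step 2 and z of cap_center in the frame of vial_mouth above -0.006 m and contact force between snap_cap and open_vial_rim above 4 N and contact force between the fingers and snap_cap above 3 N); the arm keeps its last pose, push and grip.
It fails at once if a bystander on the bench is pushed away (more than 20 mm) (distance of any of jar_lid, tube_cap, forceps, marker, jar, timer, tip_box, mini_rack from where it was at the start of the episode above 0.02 m).
It also fails if it takes over 45 s, if anything falls off the work surface, if the arm or the gripper's body presses on something with over 40 N, if the wrist force passes 120 N, or if a joint passes its speed limit or range.

### The arm

A 6-joint arm with a two-finger parallel gripper is mounted at the origin on the work surface. World frame = base frame: x ahead of the robot, y to its left, z up, the work surface at z = 0. Lengths are in m, angles in rad, forces in N, time in s.
With the tool pointing down it reaches from about 0.375 to 0.9 m from the base axis. Payload 3.1 kg.
Tool frame: the origin (TCP) lies at the very end of the fingers, on their centre line; the grasp point (between the pads) lies 19 mm behind it (robot.grip_point_offset is the distance from the TCP to the grasp point, in m); z points along the fingers, y is the line along which they close (so a half turn about z gives the same grasp; the last joint's range is limited). The gripper opens to 85 mm and grips with 20 to 120 N. Pads are 22 mm wide; open, the fingers measure 114 mm over their backs; the gripper's body (76 mm by 85 mm) begins 54 mm behind the grasp point. The pads swing forward as they close: fully open they stand 13 mm farther back than shut.
Start: joints at [0.945, 0.527, 1.433, -0, 1.181, -0.178], TCP at [0.271, 0.563, 0.231] pointing down, gripper open.
Joint ranges: [-3.08, 3.08], [-0.75, 2.2], [0.22, 2.44], [-1.43, 4.57], [0, 2.65], [-2.85, 2.85]. Speed limits (rad/s): [2.79, 2.79, 3.14, 3.14, 3.14, 3.14].

### API

Orientations are given as a unit quaternion [w, x, y, z].
In Python, from plant import robot gives the robot as it stands.
- The arm moves only by the tool arm_command, never from a script. Its argument "targets" is a list of rows, each an object of numbers: "x", "y", "z": the shift along the tool's x, y, z in units of 30 mm (1.0 is 30 mm); "ax", "ay", "az": the turn, a rotation vector about the tool's x, y, z in degrees; "jaw": the finger opening in mm, from 0 to 85.4. A call has 1 to 8 rows; each row shifts and turns the commanded pose from where the row before left it, along the tool's axes as they then stand; what a row does not reach is not made up. A row lasts 1/8 s, in which the tool goes at most 62.5 mm and 10.7 degrees, less where a joint would pass 70% of its speed; a pose out of reach is approached as far as the arm can. A call is refused whole if a number of a shift passes 1 or a number of a turn 10.7, either way. A call with a gripper value outside its range is refused whole. The fingers move at their own pace and stop on an object; "force" is the grip in N (left out, the last holds). Time passes only in rows, so rows that do not move let the fingers close. It gives the time, the measured TCP pose, the force, the opening and the grip force at its end, in the units of the state.
- robot.sense(): the state, without advancing time (a new reading comes with each control period).
- robot.grab_frame(name): name is "scene" or "side" or "wrist"; returns a dict with "pixels" (420x560x3 uint8, blue, green, red), "range_z" (420x560 float32, m along the optical axis (not along the pixel's ray), 0 where there is no reading), "fov_y" (degrees; the focal length in pixels is half the picture's height over the tangent of half this angle, whatever the lens; pixels are square), "cx", "cy" (the principal point, pixels), "world_from_camera" (4x4, takes a point from camera to world coordinates). Camera axes: x right, y down, z forward; pixel columns grow to the right and rows downward; lengths in m; the calibration is good to about 2 mm. A picture is of the moment at which its call begins.
- robot.job_done(): hands the job in; it is judged then, once.
The state is a dict: "t": time; "joints": joint angles; "qvel": joint speeds; "effort": joint torques, N m; "ee_pos": TCP position; "eef_rot": TCP orientation; "contact_force": force on the tool from outside, world axes, zero at the start; "ft_torque": the same for the moment, N m; "gripper_width": opening from 0.0 (shut) to 1.0 (fully open); "grasp_force": force on a finger pad.
Only numpy, scipy, OpenCV 4.12 (cv2) and the standard library are available. Lean on these libraries where they do the work, as an engineer would, in place of code of your own. Each camera call takes 0.05 s, during which the arm holds its last target. There are 200 camera calls.

## Working session

There is one attempt and no reset: what is moved stays moved. The work goes in short steps, Python scripts to look and compute and a tool call to move; the robot and the scene stay as the last step left them, time stands still between calls to the robot, and variables do not carry over. Pictures are saved under pics/ and viewed, at most 10 in all, crops included, and the job is handed in when it is done.

Besides the shell and the picture viewer there is one more tool, called after ">>>" as a command line: name --argument value ..., lists and objects as JSON in quotes. arm_command: Moves the arm, as the interface text tells. Its arguments: {"type":"object","properties":{"targets":{"type":"array","items":{"type":"object","properties":{"x":{"type":"number"},"y":{"type":"number"},"z":{"type":"number"},"ax":{"type":"number"},"ay":{"type":"number"},"az":{"type":"number"},"jaw":{"type":"number"}}}},"force":{"type":"number"}},"required":["targets"]}

```bash
mkdir -p pics; cat > h.py <<'E'
import numpy as np, cv2
from plant import robot
def grab(n):
    f=robot.grab_frame(n); f['f']=f['pixels'].shape[0]/2/np.tan(np.radians(f['fov_y'])/2); return f
def pts(f):
    z=f['range_z']; v,u=np.mgrid[:z.shape[0],:z.shape[1]]
    p=np.stack([(u-f['cx'])*z/f['f'],(v-f['cy'])*z/f['f'],z],-1)
    T=np.array(f['world_from_camera']); w=p@T[:3,:3].T+T[:3,3]; w[z==0]=np.nan; return w
def ray(f,u,v,h):
    T=np.array(f['world_from_camera']); d=T[:3,:3]@np.array([(u-f['cx'])/f['f'],(v-f['cy'])/f['f'],1])
    return T[:3,3]+d*(h-T[2,3])/d[2]
E
python3 - <<'E'
from h import *
s=robot.sense(); print({k:np.round(v,3) for k,v in s.items()})
for n in ['scene','side','wrist']:
    f=grab(n); cv2.imwrite(f'pics/{n}0.png',f['pixels']); print(n,f['fov_y'],np.round(f['world_from_camera'],3).tolist())
    np.save(n+'.npy',pts(f))
E
```

```text
{'t': np.float64(0.0), 'joints': array([ 0.944,  0.528,  1.434,  0.   ,  1.181, -0.178]), 'qvel': array([ 0.001, -0.   ,  0.   , -0.   , -0.   ,  0.   ]), 'effort': array([ 1.0000e-03, -4.4236e+01, -1.7802e+01, -0.0000e+00,  8.0000e-03,
        0.0000e+00]), 'ee_pos': array([0.27 , 0.563, 0.23 ]), 'eef_rot': array([-0.   ,  0.222,  0.975, -0.001]), 'contact_force': array([-0.498,  0.269, -1.067]), 'ft_torque': array([ 0.078, -0.008, -0.001]), 'grasp_force': np.float64(0.0), 'gripper_width': np.float64(1.004)}
scene 45.58185934260414 [[0.205, 0.801, -0.562, 1.251], [0.979, -0.158, 0.132, -0.133], [0.017, -0.578, -0.816, 1.084], [0.0, 0.0, 0.0, 1.0]]
side 43.489685878149125 [[-0.937, -0.184, 0.297, 0.117], [-0.349, 0.462, -0.815, 1.142], [0.012, -0.867, -0.497, 0.757], [0.0, 0.0, 0.0, 1.0]]
wrist 61.00588206546832 [[0.434, 0.853, 0.29, 0.195], [0.901, -0.41, -0.142, 0.599], [-0.002, 0.323, -0.946, 0.374], [0.0, 0.0, 0.0, 1.0]]
```

View pics/scene0.png

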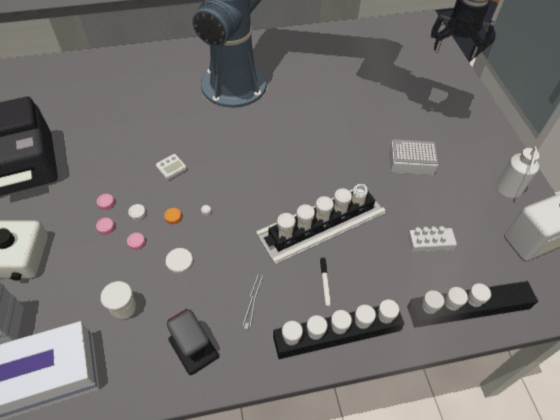

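View pics/side0.png

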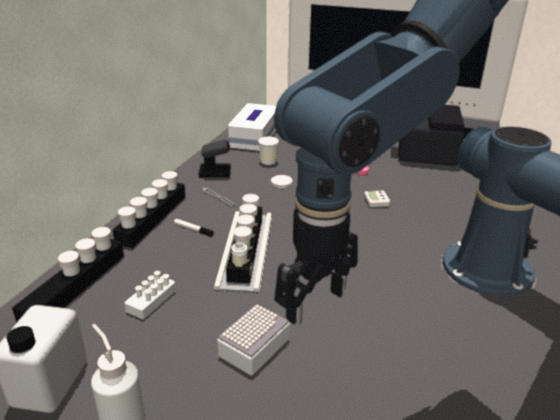

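The scene view shows the snap cap at about (137,211), the jar lid at (179,260) and the tube cap at (206,210). The carrier on its plate runs from (286,225) to the open vial at (360,190). The side view has the open vial at (239,253).

```bash
python3 - <<'E'
from h import *
f=grab('scene'); P=pts(f); im=f['pixels']
hsv=cv2.cvtColor(im,cv2.COLOR_BGR2HSV)
w=((hsv[...,2]>130)&(hsv[...,1]<70)).astype(np.uint8)
n,l,st,c=cv2.connectedComponentsWithStats(w)
for i in range(1,n):
    if st[i,4]>25 and 90<c[i][0]<400 and 150<c[i][1]<300:
        m=l==i; q=P[m]; print(np.round(c[i]),st[i],np.round(np.nanmedian(q,0),3),np.round(np.ptp(q,0),3))
print('cap top plane',ray(f,137,210,.017))
# vials: points with z .08-.1
m=(P[...,2]>.075)&(P[...,2]<.1); m[:150]=0;m[250:]=0;m[:,:250]=0;m[:,400:]=0
n,l,st,c=cv2.connectedComponentsWithStats(m.astype(np.uint8))
for i in range(1,n):
    if st[i,4]>15: q=P[l==i]; print('v',np.round(c[i]),st[i,4],np.round(q.mean(0),4),q[:,2].max().round(4))
# bench height check
print(np.nanmedian(P[300:310,380:400,2]), np.nanmedian(P[225:235,60:120,2]))
cv2.imwrite('pics/crops.png',np.hstack([cv2.resize(im[190:230,117:157],(400,400),interpolation=2),cv2.resize(im[170:210,340:380],(400,400),interpolation=2)]))
E
```

```text
[170. 165.] [155 153  31  26 484] [ 0.319 -0.224  0.023] [nan nan nan]
[320. 221.] [ 256  183  130   81 2839] [0.589 0.13  0.017] [nan nan nan]
[104. 199.] [ 96 193  18  14 112] [ 0.394 -0.404  0.017] [0.055 0.045 0.028]
[136. 211.] [128 203  17  17 220] [ 0.45  -0.324  0.017] [0.062 0.044 0.028]
[205. 209.] [200 204  12  12 102] [ 0.482 -0.147  0.02 ] [nan nan nan]
[101. 221.] [ 95 217  18  14  43] [ 0.459 -0.416  0.003] [0.041 0.043 0.026]
[105. 224.] [100 220  11  10  68] [ 0.479 -0.403  0.017] [0.028 0.026 0.011]
[132. 236.] [126 232  19  17  50] [ 0.521 -0.34   0.012] [0.046 0.046 0.023]
[135. 240.] [131 236  11  10  68] [ 0.54  -0.33   0.017] [0.031 0.025 0.01 ]
[178. 259.] [165 247  28  26 569] [ 0.615 -0.23   0.015] [nan nan nan]
[326. 289.] [322 273   9  34 210] [0.762 0.103 0.013] [nan nan nan]
[116. 297.] [100 280  32  38 853] [ 0.717 -0.368  0.076] [nan nan nan]
cap top plane [ 0.4486341  -0.32103009  0.017     ]
v [360. 189.] 103 [0.5421 0.2448 0.0831] 0.09
v [342. 196.] 238 [0.5592 0.1925 0.0895] 0.0982
v [324. 204.] 244 [0.5747 0.1407 0.0897] 0.0962
v [305. 213.] 250 [0.5896 0.0891 0.0895] 0.0959
v [286. 221.] 257 [0.6048 0.0377 0.0898] 0.0955
0.08682954231088708 0.0017760423434665107
```

View pics/crops.png

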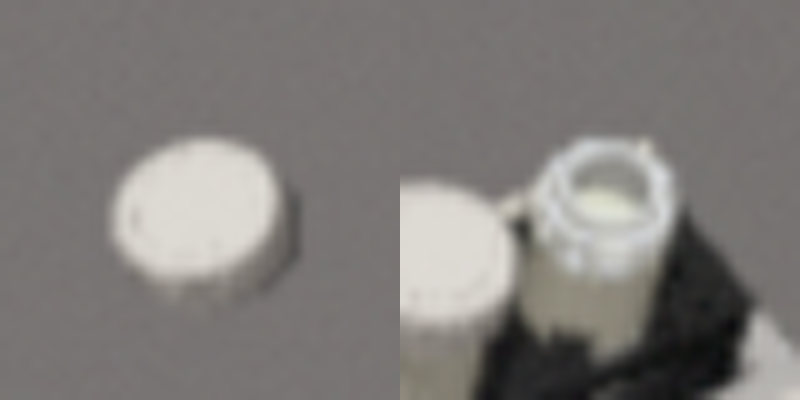

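The crops show the cap's top centre at scene (136.5,210.7) and the open mouth at (360,188). That gives cap ≈ (0.449,-0.322) and vial ≈ (0.544,0.244), with the row at 106.4° and the cap top at z = 17 mm, as it should be. I'll turn the fingers across the row and look from above the vial.

>>> arm_command --targets '[{"az": 9.6}, {"az": 9.6}, {"az": 9.6}, {"az": 9.6}, {"az": 9.5}, {"x": -1, "y": 0.45}, {"x": -1, "y": 0.45}, {"x": -1, "y": 0.45}]'

```text
schema error: expected keys x, y, z, ax, ay, az, jaw
```

>>> arm_command --targets '[{"x": -1, "y": 0.45}, {"x": -1, "y": 0.45}, {"x": -1, "y": 0.45}, {"x": -1, "y": 0.45}, {"x": -1, "y": 0.45}, {"x": -1, "y": 0.45}, {"x": -1, "y": 0.45}, {"x": -1, "y": 0.45}]'

```text
schema error: expected keys x, y, z, ax, ay, az, jaw
```

>>> arm_command --targets '[{"x": -1, "y": 0.45}, {"x": -0.8, "y": 0.36}, {"x": 0}]'

```text
schema error: expected keys x, y, z, ax, ay, az, jaw
```

```bash
python3 - <<'E'
from h import *
s=robot.sense(); print(s['t'],s['ee_pos'],s['eef_rot'],s['contact_force'])
f=grab('wrist'); cv2.imwrite('pics/w1.png',f['pixels']); np.save('w1.npy',pts(f))
print(np.round(f['world_from_camera'],4).tolist())
E
```

```text
0.2 [0.27031858 0.56303919 0.23068405] [-2.63456284e-04  2.22018850e-01  9.75042137e-01 -6.25521375e-04] [ 0.04702452 -0.28706263 -0.60630196]
[[0.4342, 0.8526, 0.2907, 0.1948], [0.9008, -0.4105, -0.1416, 0.5994], [-0.0014, 0.3233, -0.9463, 0.3741], [0.0, 0.0, 0.0, 1.0]]
```

View pics/w1.png

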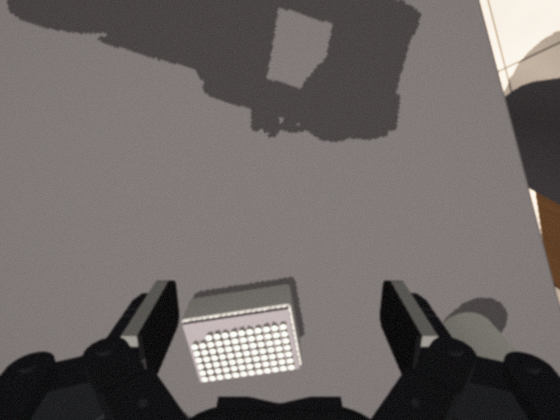

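The wrist view shows only the tip box at (240,335), with the fingers at the bottom of the picture. The moves were refused because every row needs all the keys, so I'm resending them.

>>> arm_command --targets '[{"x": 0, "y": 0, "z": 0, "ax": 0, "ay": 0, "az": 9.6, "jaw": 85}, {"x": 0, "y": 0, "z": 0, "ax": 0, "ay": 0, "az": 9.6, "jaw": 85}, {"x": 0, "y": 0, "z": 0, "ax": 0, "ay": 0, "az": 9.6, "jaw": 85}, {"x": 0, "y": 0, "z": 0, "ax": 0, "ay": 0, "az": 9.6, "jaw": 85}, {"x": 0, "y": 0, "z": 0, "ax": 0, "ay": 0, "az": 9.5, "jaw": 85}, {"x": -1, "y": 0.45, "z": 0, "ax": 0, "ay": 0, "az": 0, "jaw": 85}, {"x": -1, "y": 0.45, "z": 0, "ax": 0, "ay": 0, "az": 0, "jaw": 85}, {"x": -1, "y": 0.45, "z": 0, "ax": 0, "ay": 0, "az": 0, "jaw": 85}]'

```text
t: 1.25
ee_pos: [0.3353, 0.4878, 0.2312]
eef_rot: [0.0, 0.599, 0.801, -0.0]
contact_force: [0.3, 0.2, -0.3]
gripper_width: 0.995
grasp_force: 0.0
```

>>> arm_command --targets '[{"x": -1, "y": 0.45, "z": 0, "ax": 0, "ay": 0, "az": 0, "jaw": 85}, {"x": -1, "y": 0.45, "z": 0, "ax": 0, "ay": 0, "az": 0, "jaw": 85}, {"x": -1, "y": 0.45, "z": 0, "ax": 0, "ay": 0, "az": 0, "jaw": 85}, {"x": -1, "y": 0.45, "z": 0, "ax": 0, "ay": 0, "az": 0, "jaw": 85}, {"x": -1, "y": 0.45, "z": 0, "ax": 0, "ay": 0, "az": 0, "jaw": 85}, {"x": -1, "y": 0.45, "z": 0, "ax": 0, "ay": 0, "az": 0, "jaw": 85}, {"x": -1, "y": 0.45, "z": 0, "ax": 0, "ay": 0, "az": 0, "jaw": 85}, {"x": -1, "y": 0.45, "z": 0, "ax": 0, "ay": 0, "az": 0, "jaw": 85}]'

```text
t: 2.25
ee_pos: [0.507, 0.288, 0.2313]
eef_rot: [-0.0, 0.599, 0.801, -0.0]
contact_force: [0.4, 0.1, 0.1]
gripper_width: 0.994
grasp_force: 0.0
```

>>> arm_command --targets '[{"x": -1, "y": 0.45, "z": 0, "ax": 0, "ay": 0, "az": 0, "jaw": 85}, {"x": -0.8, "y": 0.36, "z": 0, "ax": 0, "ay": 0, "az": 0, "jaw": 85}, {"x": 0, "y": 0, "z": 0, "ax": 0, "ay": 0, "az": 0, "jaw": 85}, {"x": 0, "y": 0, "z": 0, "ax": 0, "ay": 0, "az": 0, "jaw": 85}]'

```text
t: 2.75
ee_pos: [0.5443, 0.2444, 0.2311]
eef_rot: [-0.001, 0.599, 0.801, -0.0]
contact_force: [0.7, -0.5, -0.2]
gripper_width: 0.995
grasp_force: 0.0
```

```bash
python3 - <<'E'
from h import *
s=robot.sense(); print(s['t'],s['ee_pos'],s['eef_rot'],s['contact_force'])
f=grab('wrist'); cv2.imwrite('pics/w2.png',f['pixels']); P=pts(f)
print(np.round(f['world_from_camera'],4).tolist())
import pickle; pickle.dump(f,open('w2.pkl','wb'))
m=((P[...,2]>.086)&(P[...,2]<.1)).astype(np.uint8)
n,l,st,c=cv2.connectedComponentsWithStats(m)
for i in range(1,n):
    if st[i,4]>300: print(c[i],st[i],np.mean(P[l==i],0),np.median(P[l==i],0))
E
```

```text
2.75 [0.54428842 0.24436492 0.23109387] [-5.32039281e-04  5.98756025e-01  8.00931266e-01 -2.17478117e-04] [ 0.73951677 -0.54385517 -0.24244508]
[[0.9595, 0.2673, 0.0889, 0.5208], [0.2817, -0.9076, -0.3112, 0.3247], [-0.0025, 0.3237, -0.9462, 0.3746], [0.0, 0.0, 0.0, 1.0]]
[277.14014252 249.96674584] [ 254  227   48   46 1684] [0.55636957 0.19505376 0.0905087 ] [0.55633721 0.19521599 0.09059245]
[277.12912088 302.66002747] [ 255  282   45   42 1456] [0.57137653 0.14357533 0.09039425] [0.57133395 0.14370481 0.09046558]
[277.2015748  349.98503937] [ 256  331   43   38 1270] [0.58644456 0.09217613 0.09025038] [0.58646324 0.09224304 0.09038886]
[277.32280702 389.40701754] [257 375  41  28 855] [0.60034818 0.04496448 0.09001654] [0.60020836 0.04482503 0.09015754]
```

View pics/w2.png

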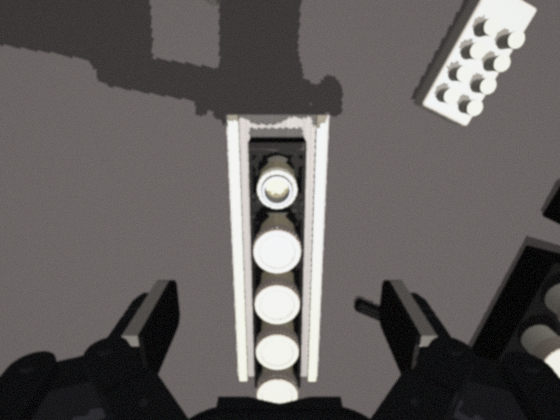

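The wrist view shows the open mouth at about (277,187) and the row running straight down the column u ≈ 277, so the fingers are square to it. I'll measure the rim precisely, then go to the cap.

```bash
python3 - <<'E'
from h import *
import pickle; f=pickle.load(open('w2.pkl','rb')); im=f['pixels']; P=pts(f)
print(f['cx'],f['cy'],f['f'])
g=cv2.cvtColor(im,cv2.COLOR_BGR2GRAY)[160:215,250:305]
m=((P[160:215,250:305,2]>.080)&(P[160:215,250:305,2]<.092)).astype(np.uint8)
ys,xs=np.nonzero(m); print('rim by range',len(xs),cv2.minEnclosingCircle(np.stack([xs+250,ys+160],1).astype(np.float32)), np.nanmean(P[160:215,250:305][m>0],0))
(u,v),r=cv2.minEnclosingCircle(np.stack([xs+250,ys+160],1).astype(np.float32))
print('mouth',ray(f,u,v,.085))
for i,(u,v) in enumerate([(277.14,249.97),(277.13,302.66),(277.2,349.99)]): print(ray(f,u,v,.09))
cv2.imwrite('pics/w2c.png',cv2.resize(im[160:215,250:305],(550,550),interpolation=2))
E
```

```text
279.0014056045338 209.87862276451 356.4674122402126
rim by range 800 ((277.0511779785156, 188.4527587890625), 20.110891342163086) [0.54118086 0.24713841 0.08308994]
mouth [0.54102459 0.24723682 0.085     ]
[0.5564016  0.19492965 0.09      ]
[0.57141598 0.14343239 0.09      ]
[0.58647248 0.0920657  0.09      ]
```

View pics/w2c.png

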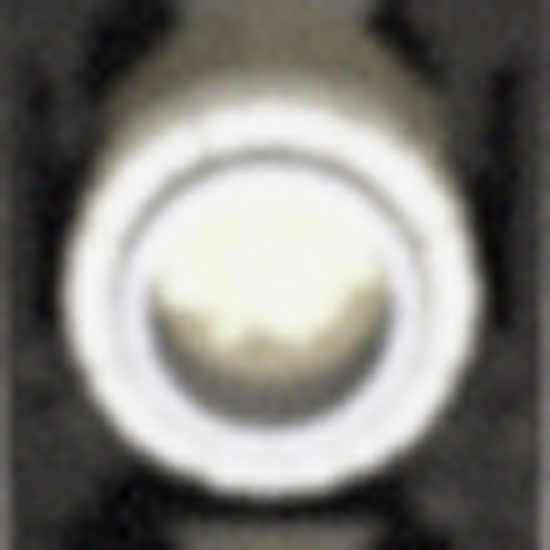

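>>> arm_command --targets '[{"x": -1, "y": 0, "z": 0, "ax": 0, "ay": 0, "az": 0, "jaw": 85}, {"x": -1, "y": 0, "z": 0, "ax": 0, "ay": 0, "az": 0, "jaw": 85}, {"x": -1, "y": -0.5, "z": 0, "ax": 0, "ay": 0, "az": 0, "jaw": 85}, {"x": -1, "y": -0.6, "z": 0, "ax": 0, "ay": 0, "az": 0, "jaw": 85}, {"x": -1, "y": -0.6, "z": 0, "ax": 0, "ay": 0, "az": 0, "jaw": 85}, {"x": -1, "y": -0.6, "z": 0, "ax": 0, "ay": 0, "az": 0, "jaw": 85}, {"x": -1, "y": -0.6, "z": 0, "ax": 0, "ay": 0, "az": 0, "jaw": 85}, {"x": -1, "y": -0.6, "z": 0, "ax": 0, "ay": 0, "az": 0, "jaw": 85}]'

```text
t: 3.8
ee_pos: [0.5115, -0.0157, 0.2315]
eef_rot: [-0.0, 0.598, 0.801, 0.0]
contact_force: [0.1, -0.4, 0.3]
gripper_width: 0.993
grasp_force: 0.0
```

>>> arm_command --targets '[{"x": -1, "y": -0.6, "z": 0, "ax": 0, "ay": 0, "az": 0, "jaw": 85}, {"x": -1, "y": -0.6, "z": 0, "ax": 0, "ay": 0, "az": 0, "jaw": 85}, {"x": -1, "y": -0.6, "z": 0, "ax": 0, "ay": 0, "az": 0, "jaw": 85}, {"x": -1, "y": -0.6, "z": 0.3, "ax": 0, "ay": 0, "az": 0, "jaw": 85}, {"x": -1, "y": -0.6, "z": 0.5, "ax": 0, "ay": 0, "az": 0, "jaw": 85}, {"x": -1, "y": -0.6, "z": 0.5, "ax": 0, "ay": 0, "az": 0, "jaw": 85}, {"x": -1, "y": -0.6, "z": 0.5, "ax": 0, "ay": 0, "az": 0, "jaw": 85}, {"x": -1, "y": -0.6, "z": 0.5, "ax": 0, "ay": 0, "az": 0, "jaw": 85}]'

```text
t: 4.8
ee_pos: [0.4422, -0.2868, 0.1621]
eef_rot: [0.0, 0.598, 0.801, 0.0]
contact_force: [0.2, 0.8, 0.2]
gripper_width: 0.998
grasp_force: 0.0
```

The mouth is at (277,188), which gives (0.541,0.246) in the wrist camera's frame. The neighbouring caps extrapolate to the same point. Now a look at the cap from close by.

```bash
cat >> h.py <<'E'
def blob(f,u,v,lo,hi):
    P=pts(f); m=((P[...,2]>lo)&(P[...,2]<hi)).astype(np.uint8)
    n,l,st,c=cv2.connectedComponentsWithStats(m); out=[]
    for i in range(1,n):
        if st[i,4]>200: out.append((st[i].tolist(),np.round(c[i],1).tolist(),np.round(np.mean(P[l==i],0),4).tolist()))
    return out
E
python3 - <<'E'
from h import *
s=robot.sense(); print(s['t'],s['ee_pos'])
f=grab('wrist'); cv2.imwrite('pics/w3.png',f['pixels'])
for b in blob(f,0,0,.0125,.0225): print(b, ray(f,*b[1],.017))
E
```

```text
4.8 [ 0.44218475 -0.28675372  0.16207225]
([366, 12, 37, 40, 1016], [384.1, 31.5], [0.4799, -0.1483, 0.0204]) [ 0.48058928 -0.14758501  0.017     ]
([89, 15, 103, 106, 2143], [148.8, 67.1], [0.3213, -0.2207, 0.0205]) [ 0.31988418 -0.22024218  0.017     ]
([317, 117, 53, 54, 2166], [343.2, 144.0], [0.4796, -0.2331, 0.0171]) [ 0.47966691 -0.23299817  0.017     ]
([454, 147, 79, 75, 4350], [493.5, 184.1], [0.6131, -0.2293, 0.0143]) [ 0.61116779 -0.22880264  0.017     ]
([253, 210, 48, 46, 1695], [276.1, 232.9], [0.4496, -0.3226, 0.017]) [ 0.44961893 -0.32251183  0.017     ]
([344, 243, 48, 44, 1582], [367.6, 265.0], [0.5377, -0.3293, 0.0168]) [ 0.53765801 -0.32913947  0.017     ]
([179, 273, 45, 42, 1457], [201.0, 294.3], [0.3999, -0.4018, 0.017]) [ 0.39990715 -0.40169719  0.017     ]
([258, 295, 45, 41, 1365], [280.2, 315.6], [0.4773, -0.4034, 0.0168]) [ 0.47727105 -0.40312045  0.017     ]
([491, 317, 56, 42, 329], [508.9, 330.1], [0.6922, -0.3553, 0.0187]) [ 0.69388964 -0.35613046  0.017     ]
```

View pics/w3.png

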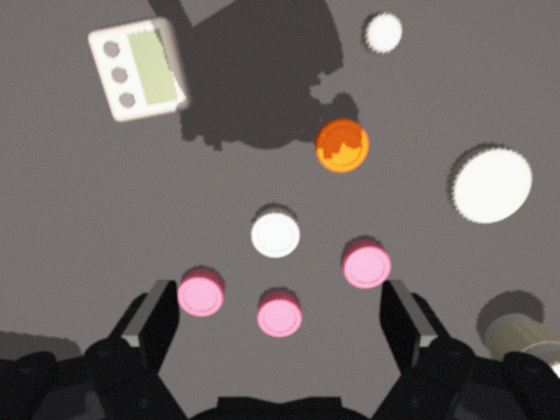

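The white cap is at (276,233), so its centre is (0.4496,-0.3226). The orange and pink caps are decoys. I'll centre over it and go down with the jaw at 62 mm.

>>> arm_command --targets '[{"x": -0.6, "y": -0.1, "z": 0, "ax": 0, "ay": 0, "az": 0, "jaw": 62}, {"x": -0.61, "y": 0, "z": 0, "ax": 0, "ay": 0, "az": 0, "jaw": 62}, {"x": 0, "y": 0, "z": 1, "ax": 0, "ay": 0, "az": 0, "jaw": 62}, {"x": 0, "y": 0, "z": 1, "ax": 0, "ay": 0, "az": 0, "jaw": 62}, {"x": 0, "y": 0, "z": 1, "ax": 0, "ay": 0, "az": 0, "jaw": 62}, {"x": 0, "y": 0, "z": 1, "ax": 0, "ay": 0, "az": 0, "jaw": 62}, {"x": 0, "y": 0, "z": 0.8, "ax": 0, "ay": 0, "az": 0, "jaw": 62}, {"x": 0, "y": 0, "z": 0, "ax": 0, "ay": 0, "az": 0, "jaw": 62}]'

```text
t: 5.85
ee_pos: [0.4497, -0.3219, 0.0172]
eef_rot: [-0.001, 0.598, 0.801, 0.0]
contact_force: [-0.3, -0.5, 0.2]
gripper_width: 0.724
grasp_force: 0.0
```

```bash
python3 - <<'E'
from h import *
s=robot.sense(); print(s['t'],s['ee_pos'],s['gripper_width'])
f=grab('wrist'); cv2.imwrite('pics/w4.png',f['pixels'])
for b in blob(f,0,0,.0125,.0225): print(b, ray(f,*b[1],.017))
E
```

```text
5.85 [ 0.44969261 -0.32191486  0.0171791 ] 0.7239648943342947
([0, 0, 101, 50, 2519], [51.6, 25.3], [0.3419, -0.2444, 0.0193]) [ 0.3405373  -0.24442757  0.017     ]
([362, 51, 112, 112, 9634], [418.3, 106.5], [0.4794, -0.2332, 0.0172]) [ 0.47943378 -0.23299156  0.017     ]
([234, 239, 91, 85, 5990], [279.2, 281.7], [0.4496, -0.3223, 0.0171]) [ 0.44954189 -0.32214288  0.017     ]
([409, 299, 85, 45, 2336], [453.2, 321.3], [0.5353, -0.3194, 0.0167]) [ 0.5350248  -0.31911336  0.017     ]
([258, 387, 52, 16, 427], [283.7, 395.3], [0.4711, -0.3871, 0.0154]) [ 0.4706472  -0.38545679  0.017     ]
([117, 399, 30, 21, 437], [133.5, 410.3], [0.3977, -0.4175, 0.0173]) [ 0.39760828 -0.41779083  0.017     ]
```

View pics/w4.png

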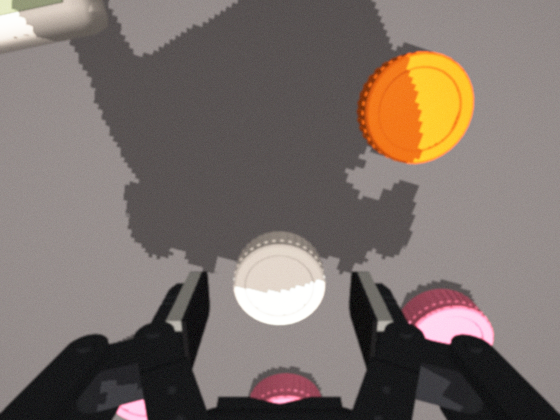

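The cap at (279,282) sits midway between the finger edges at 208 and 350, and under the TCP to within 0.5 mm. I'll go down and close.

>>> arm_command --targets '[{"x": 0, "y": 0, "z": 0.3, "ax": 0, "ay": 0, "az": 0, "jaw": 62}, {"x": 0, "y": 0, "z": 0.18, "ax": 0, "ay": 0, "az": 0, "jaw": 62}, {"x": 0, "y": 0, "z": 0, "ax": 0, "ay": 0, "az": 0, "jaw": 48}, {"x": 0, "y": 0, "z": 0, "ax": 0, "ay": 0, "az": 0, "jaw": 45}]' --force 60

```text
t: 6.4
ee_pos: [0.4496, -0.3227, 0.0042]
eef_rot: [0.0, 0.599, 0.801, -0.0]
contact_force: [0.2, 0.0, 0.2]
gripper_width: 0.527
grasp_force: 0.0
```

>>> arm_command --targets '[{"x": 0, "y": 0, "z": 0, "ax": 0, "ay": 0, "az": 0, "jaw": 40}, {"x": 0, "y": 0, "z": 0, "ax": 0, "ay": 0, "az": 0, "jaw": 30}, {"x": 0, "y": 0, "z": 0, "ax": 0, "ay": 0, "az": 0, "jaw": 30}, {"x": 0, "y": 0, "z": 0, "ax": 0, "ay": 0, "az": 0, "jaw": 30}]'

```text
t: 6.9
ee_pos: [0.4496, -0.3227, 0.0046]
eef_rot: [0.0, 0.599, 0.801, -0.0]
contact_force: [-0.7, -0.2, 5.9]
gripper_width: 0.46
grasp_force: 59.9
```

>>> arm_command --targets '[{"x": 0, "y": 0, "z": -0.3, "ax": 0, "ay": 0, "az": 0, "jaw": 30}, {"x": 0, "y": 0, "z": -0.7, "ax": 0, "ay": 0, "az": 0, "jaw": 30}, {"x": 0, "y": 0, "z": -1, "ax": 0, "ay": 0, "az": 0, "jaw": 30}, {"x": 0, "y": 0, "z": -1, "ax": 0, "ay": 0, "az": 0, "jaw": 30}, {"x": 0, "y": 0, "z": -1, "ax": 0, "ay": 0, "az": 0, "jaw": 30}, {"x": 0, "y": 0, "z": -1, "ax": 0, "ay": 0, "az": 0, "jaw": 30}, {"x": 0, "y": 0, "z": -0.3, "ax": 0, "ay": 0, "az": 0, "jaw": 30}, {"x": 0, "y": 0, "z": 0, "ax": 0, "ay": 0, "az": 0, "jaw": 30}]'

```text
t: 7.9
ee_pos: [0.4495, -0.3226, 0.1631]
eef_rot: [0.0, 0.599, 0.801, -0.0]
contact_force: [-0.3, 0.5, -0.7]
gripper_width: 0.458
grasp_force: 60.3
```

```bash
python3 - <<'E'
from h import *
s=robot.sense(); print(s['t'],s['ee_pos'],s['gripper_width'],s['contact_force'])
z=s['ee_pos'][2]
f=grab('wrist'); cv2.imwrite('pics/w5.png',f['pixels'])
for b in blob(f,0,0,z,z+.03):
    print(b)
P=pts(f); 
m=(P[...,2]>z)&(P[...,2]<z+.03); m[:, :215]=0; m[:,345:]=0; m[330:]=0
q=P[m]; c=q.mean(0); u,sv,vt=np.linalg.svd(q-c,full_matrices=False); print(len(q),c,q[:,2].max(),vt[2])
E
```

```text
7.9 [ 0.44946113 -0.32255514  0.16314323] 0.45760694009389924 [-0.33691639  0.52734542 -0.7433266 ]
([191, 241, 178, 104, 10007], [279.5, 291.5], [0.4485, -0.3195, 0.1768])
8601 [ 0.44829264 -0.31877786  0.17600262] 0.19313763893150038 [-0.02186305  0.07355152  0.99705174]
```

View pics/w5.png

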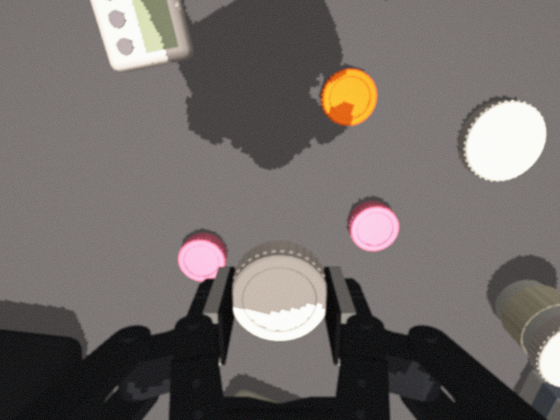

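The cap is held. Its top is centred at about (280,296) between the fingers, and the decoys are undisturbed. Next I'll check its level and centre from the top face only.

```bash
python3 - <<'E'
from h import *
f=grab('wrist'); P=pts(f); T=f['world_from_camera']
m=np.zeros(P.shape[:2],np.uint8); cv2.ellipse(m,(280,296),(28,26),0,0,360,1,-1)
q=P[m>0]; q=q[~np.isnan(q).any(1)]; c=np.median(q,0); u,s,vt=np.linalg.svd(q-q.mean(0),full_matrices=False); n=vt[2]*np.sign(vt[2,2])
print('dish',c,'normal',n,'rms',s[2]/len(q)**.5)
zt=c[2]
A=(np.abs(P[...,2]-zt)<.003); A[:,:232]=0; A[:,328:]=0; A[345:]=0
ys,xs=np.nonzero(A); print(xs.min(),xs.max(),ys.min(),ys.max())
E=cv2.fitEllipse(cv2.convexHull(np.stack([xs,ys],1).astype(np.float32))); print(E)
print('top centre',ray(f,*E[0],zt), P[A].mean(0), np.ptp(P[A],0), robot.sense()['ee_pos'])
E
```

```text
dish [ 0.44917714 -0.32185537  0.17460963] normal [ 0.0035524  -0.0028505   0.99998963] rms 0.0005513312155299145
232 327 252 339
((279.72039794921875, 295.3797302246094), (87.55458068847656, 106.80818939208984), 88.32533264160156)
top centre [ 0.44894368 -0.32160518  0.17460963] [ 0.44895893 -0.32199961  0.17482186] [0.04440898 0.04277041 0.00597047] [ 0.4488566  -0.32189721  0.16186034]
```

The cap is level to 0.3° and centred on the tool, with its top 12.5 mm above the TCP. I'll move above the neighbouring seat, 45 mm short of the vial, to measure the mouth against the held cap at nearly the same depth.

>>> arm_command --targets '[{"x": 0.6, "y": 0.3, "z": 0, "ax": 0, "ay": 0, "az": 0, "jaw": 30}, {"x": 0.99, "y": 0.52, "z": 0, "ax": 0, "ay": 0, "az": 0, "jaw": 30}, {"x": 0.99, "y": 0.52, "z": 0, "ax": 0, "ay": 0, "az": 0, "jaw": 30}, {"x": 0.99, "y": 0.52, "z": 0, "ax": 0, "ay": 0, "az": 0, "jaw": 30}, {"x": 0.99, "y": 0.52, "z": 0, "ax": 0, "ay": 0, "az": 0, "jaw": 30}, {"x": 0.99, "y": 0.52, "z": 0, "ax": 0, "ay": 0, "az": 0, "jaw": 30}, {"x": 0.99, "y": 0.52, "z": 0, "ax": 0, "ay": 0, "az": 0, "jaw": 30}, {"x": 0.99, "y": 0.52, "z": 0, "ax": 0, "ay": 0, "az": 0, "jaw": 30}]' --force 80

```text
t: 9.0
ee_pos: [0.4979, -0.0698, 0.162]
eef_rot: [-0.001, 0.599, 0.801, -0.0]
contact_force: [0.8, 0.6, -0.3]
gripper_width: 0.453
grasp_force: 81.3
```

>>> arm_command --targets '[{"x": 0.99, "y": 0.52, "z": 0, "ax": 0, "ay": 0, "az": 0, "jaw": 30}, {"x": 0.99, "y": 0.52, "z": 0, "ax": 0, "ay": 0, "az": 0, "jaw": 30}, {"x": 0.99, "y": 0.52, "z": 0, "ax": 0, "ay": 0, "az": 0, "jaw": 30}, {"x": 0.99, "y": 0.52, "z": 0, "ax": 0, "ay": 0, "az": 0, "jaw": 30}, {"x": 0.99, "y": 0.52, "z": 0, "ax": 0, "ay": 0, "az": 0, "jaw": 30}, {"x": 0.99, "y": 0.52, "z": 0, "ax": 0, "ay": 0, "az": 0, "jaw": 30}, {"x": 0.99, "y": 0.52, "z": 0, "ax": 0, "ay": 0, "az": 0, "jaw": 30}, {"x": 0.99, "y": 0.52, "z": 0, "ax": 0, "ay": 0, "az": 0, "jaw": 30}]'

```text
t: 10.0
ee_pos: [0.5496, 0.1929, 0.1617]
eef_rot: [-0.001, 0.598, 0.801, -0.001]
contact_force: [-0.3, -0.8, 1.2]
gripper_width: 0.452
grasp_force: 81.3
```

>>> arm_command --targets '[{"x": 0.4, "y": 0.22, "z": 0, "ax": 0, "ay": 0, "az": 0, "jaw": 30}, {"x": 0, "y": 0, "z": 0.6, "ax": 0, "ay": 0, "az": 0, "jaw": 30}, {"x": 0, "y": 0, "z": 0.7, "ax": 0, "ay": 0, "az": 0, "jaw": 30}, {"x": 0, "y": 0, "z": 0.4, "ax": 0, "ay": 0, "az": 0, "jaw": 30}, {"x": 0, "y": 0, "z": 0, "ax": 0, "ay": 0, "az": 0, "jaw": 30}, {"x": 0, "y": 0, "z": 0, "ax": 0, "ay": 0, "az": 0, "jaw": 30}]'

```text
t: 10.75
ee_pos: [0.5546, 0.2041, 0.1124]
eef_rot: [0.0, 0.599, 0.801, 0.0]
contact_force: [-0.2, 0.5, -0.5]
gripper_width: 0.454
grasp_force: 81.3
```

```bash
python3 - <<'E'
from h import *
e=[];
f=grab('wrist'); cv2.imwrite('pics/w6.png',f['pixels']); e.append(robot.sense()['ee_pos'])
import pickle; pickle.dump(f,open('w6.pkl','wb'))
P=pts(f); z=e[0][2]; print(e, robot.sense()['contact_force'])
def ell(lo,hi,u0,u1,v0,v1,h):
    A=(P[...,2]>lo)&(P[...,2]<hi); A[:,:u0]=0;A[:,u1:]=0;A[:v0]=0;A[v1:]=0
    ys,xs=np.nonzero(A)
    if len(xs)<50: print('none'); return
    E=cv2.fitEllipse(cv2.convexHull(np.stack([xs,ys],1).astype(np.float32))); print(len(xs),E,ray(f,*E[0],h),P[A].mean(0))
ell(z+.0095,z+.0155,232,328,200,345,z+.0125)
ell(.083,.087,180,380,0,240,.085)
ell(.076,.087,180,380,0,240,.0794)
E
```

```text
[array([0.55482173, 0.20415762, 0.11262451])] [-0.35021132 -0.28460549 -0.52705519]
6684 ((279.27410888671875, 295.7748107910156), (86.37779235839844, 106.5173568725586), 88.33919525146484) [0.55427027 0.20465087 0.12512451] [0.55453398 0.20413228 0.12471586]
1050 ((278.0913391113281, 192.18466186523438), (70.21931457519531, 106.44046020507812), 179.55650329589844) [0.54415271 0.23701911 0.085     ] [0.54212549 0.24339244 0.08504303]
2720 ((277.7963562011719, 194.16493225097656), (77.34320831298828, 114.70665740966797), 0.6021468639373779) [0.54474099 0.23440357 0.0794    ] [0.54246945 0.24261876 0.08274697]
```

View pics/w6.png

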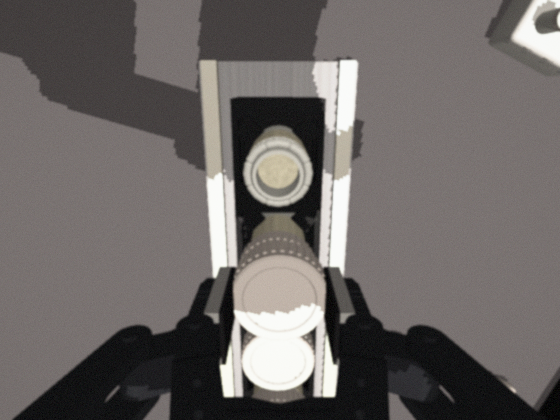

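The vial's mouth is at about (277,170) and the held cap at (280,295). My mask also took in the neighbour below row 210, so I'll measure again with it limited.

```bash
python3 - <<'E'
from h import *
import pickle; f=pickle.load(open('w6.pkl','rb')); P=pts(f); R=P[125:211,235:320]
for lo,hi,h in [(.083,.088,.085),(.077,.088,.0794)]:
    A=(R[...,2]>lo)&(R[...,2]<hi); ys,xs=np.nonzero(A)
    H=cv2.convexHull(np.stack([xs+235,ys+125],1).astype(np.float32))
    E=cv2.fitEllipse(H); print(len(xs),E,ray(f,*E[0],h),R[A].mean(0),np.ptp(R[A],0))
# colour: bright outer ring circle
g=cv2.cvtColor(f['pixels'],cv2.COLOR_BGR2GRAY)
cv2.imwrite('pics/w6c.png',cv2.resize(f['pixels'][120:215,230:325],(570,570),interpolation=2))
E
```

```text
966 ((277.3106994628906, 172.52432250976562), (63.21859359741211, 64.49653625488281), 134.1239471435547) [0.54098216 0.24650076 0.085     ] [0.54122333 0.24635896 0.08508174] [0.03148087 0.03137171 0.00437413]
2400 ((277.9800109863281, 171.73863220214844), (67.41504669189453, 68.7498779296875), 94.47542572021484) [0.54152535 0.24574041 0.0794    ] [0.54133887 0.24651279 0.08302741] [0.03448428 0.03445606 0.01029378]
```

View pics/w6c.png

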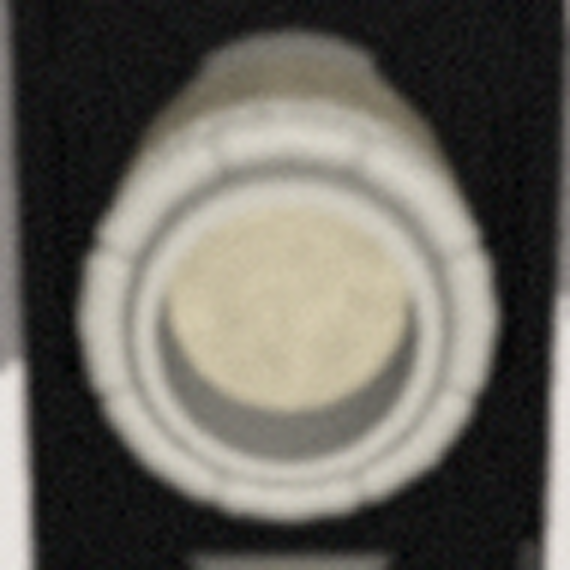

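The mouth is at (0.5412,0.2464) and the held cap at (0.5543,0.2044), so the shift is +44 mm along tool x and −0.8 mm along y. I'll go over it and down to about 5 mm above the resting height.

>>> arm_command --targets '[{"x": 0.7, "y": 0, "z": 0, "ax": 0, "ay": 0, "az": 0, "jaw": 30}, {"x": 0.77, "y": -0.03, "z": 0, "ax": 0, "ay": 0, "az": 0, "jaw": 30}, {"x": 0, "y": 0, "z": 0, "ax": 0, "ay": 0, "az": 0, "jaw": 30}, {"x": 0, "y": 0, "z": 0.4, "ax": 0, "ay": 0, "az": 0, "jaw": 30}, {"x": 0, "y": 0, "z": 0.3, "ax": 0, "ay": 0, "az": 0, "jaw": 30}, {"x": 0, "y": 0, "z": 0, "ax": 0, "ay": 0, "az": 0, "jaw": 30}, {"x": 0, "y": 0, "z": 0, "ax": 0, "ay": 0, "az": 0, "jaw": 30}]'

```text
t: 11.68
ee_pos: [0.5411, 0.2458, 0.0906]
eef_rot: [-0.0, 0.599, 0.801, -0.0]
contact_force: [-0.2, -0.3, -0.1]
gripper_width: 0.454
grasp_force: 81.3
```

```bash
python3 - <<'E'
from h import *
f=grab('wrist'); P=pts(f); s=robot.sense(); z=s['ee_pos'][2]; print(s['ee_pos'],s['contact_force'])
A=np.abs(P[...,2]-z-.0125)<.003; A[:,:232]=0; A[:,328:]=0; A[:200]=0; A[345:]=0
ys,xs=np.nonzero(A); E=cv2.fitEllipse(cv2.convexHull(np.stack([xs,ys],1).astype(np.float32)))
print('cap top wrist',E[0],ray(f,*E[0],z+.0125),P[A].mean(0))
E
```

```text
[0.54119042 0.24590052 0.09088631] [ 0.4370843   0.66563787 -0.37230145]
cap top wrist (279.7276306152344, 295.71820068359375) [0.54090906 0.2464551  0.10338631] [0.54097761 0.24583949 0.10298933]
```

>>> arm_command --targets '[{"x": 0, "y": 0, "z": 0.1, "ax": 0, "ay": 0, "az": 0, "jaw": 30}, {"x": 0, "y": 0, "z": 0.08, "ax": 0, "ay": 0, "az": 0, "jaw": 30}, {"x": 0, "y": 0, "z": 0, "ax": 0, "ay": 0, "az": 0, "jaw": 30}]'

```text
t: 12.1
ee_pos: [0.5413, 0.2465, 0.0857]
eef_rot: [0.0, 0.599, 0.801, 0.0]
contact_force: [0.4, 0.2, 0.3]
gripper_width: 0.458
grasp_force: 81.7
```

>>> arm_command --targets '[{"x": 0, "y": 0, "z": 0.05, "ax": 0, "ay": 0, "az": 0, "jaw": 30}, {"x": 0, "y": 0, "z": 0, "ax": 0, "ay": 0, "az": 0, "jaw": 30}]'

```text
t: 12.35
ee_pos: [0.5415, 0.2465, 0.085]
eef_rot: [0.0, 0.599, 0.801, 0.001]
contact_force: [-0.7, 0.7, 4.7]
gripper_width: 0.451
grasp_force: 82.1
```

It makes contact at the expected height with hardly any side force. I'll press on in small steps.

>>> arm_command --targets '[{"x": 0, "y": 0, "z": 0.05, "ax": 0, "ay": 0, "az": 0, "jaw": 30}, {"x": 0, "y": 0, "z": 0, "ax": 0, "ay": 0, "az": 0, "jaw": 30}]'

```text
t: 12.6
ee_pos: [0.5415, 0.2465, 0.0843]
eef_rot: [0.001, 0.599, 0.801, 0.001]
contact_force: [-2.0, -0.8, 10.5]
gripper_width: 0.451
grasp_force: 82.6
```

>>> arm_command --targets '[{"x": 0, "y": 0, "z": 0.05, "ax": 0, "ay": 0, "az": 0, "jaw": 30}, {"x": 0, "y": 0, "z": 0, "ax": 0, "ay": 0, "az": 0, "jaw": 30}]'

```text
t: 12.85
ee_pos: [0.5411, 0.2465, 0.0811]
eef_rot: [0.0, 0.599, 0.801, 0.001]
contact_force: [1.3, 1.4, -8.1]
gripper_width: 0.446
grasp_force: 81.3
```

>>> arm_command --targets '[{"x": 0, "y": 0, "z": 0.05, "ax": 0, "ay": 0, "az": 0, "jaw": 30}, {"x": 0, "y": 0, "z": 0, "ax": 0, "ay": 0, "az": 0, "jaw": 30}]'

```text
t: 13.1
ee_pos: [0.5404, 0.246, 0.0787]
eef_rot: [-0.001, 0.599, 0.801, -0.001]
contact_force: [0.6, 0.8, -4.7]
gripper_width: 0.454
grasp_force: 82.1
```

It clicked: the force peaked and dropped, and now the bead is pulling the cap down. I'll press on to the hard stop.

>>> arm_command --targets '[{"x": 0, "y": 0, "z": 0.03, "ax": 0, "ay": 0, "az": 0, "jaw": 30}, {"x": 0, "y": 0, "z": 0.03, "ax": 0, "ay": 0, "az": 0, "jaw": 30}, {"x": 0, "y": 0, "z": 0, "ax": 0, "ay": 0, "az": 0, "jaw": 30}]'

```text
t: 13.48
ee_pos: [0.5406, 0.246, 0.0783]
eef_rot: [-0.0, 0.599, 0.801, -0.0]
contact_force: [-2.2, -0.2, 4.8]
gripper_width: 0.452
grasp_force: 83.0
```

>>> arm_command --targets '[{"x": 0, "y": 0, "z": 0.03, "ax": 0, "ay": 0, "az": 0, "jaw": 30}, {"x": 0, "y": 0, "z": 0, "ax": 0, "ay": 0, "az": 0, "jaw": 30}]'

```text
t: 13.72
ee_pos: [0.5406, 0.246, 0.0783]
eef_rot: [0.0, 0.599, 0.801, -0.0]
contact_force: [-3.0, -1.6, 9.6]
gripper_width: 0.45
grasp_force: 83.6
```

>>> arm_command --targets '[{"x": 0, "y": 0, "z": 0.04, "ax": 0, "ay": 0, "az": 0, "jaw": 30}, {"x": 0, "y": 0, "z": 0.02, "ax": 0, "ay": 0, "az": 0, "jaw": 30}, {"x": 0, "y": 0, "z": 0, "ax": 0, "ay": 0, "az": 0, "jaw": 30}, {"x": 0, "y": 0, "z": 0, "ax": 0, "ay": 0, "az": 0, "jaw": 30}]'

```text
t: 14.22
ee_pos: [0.5406, 0.2461, 0.0782]
eef_rot: [0.0, 0.599, 0.801, -0.0]
contact_force: [-6.4, -2.4, 19.8]
gripper_width: 0.45
grasp_force: 84.7
```

```bash
python3 - <<'E'
from h import *
f=grab('wrist'); P=pts(f); s=robot.sense(); print(s['t'],s['ee_pos'],s['contact_force'],s['grasp_force'])
m=np.zeros(P.shape[:2],np.uint8); cv2.ellipse(m,(280,296),(28,26),0,0,360,1,-1)
q=P[m>0]; c=np.median(q,0); n=np.linalg.svd(q-q.mean(0),full_matrices=False)[2][2]
print('top',c,'normal',n)
a=f['pixels']; b=grab('side')['pixels'][190:300,180:300]
cv2.imwrite('pics/end.png',np.hstack([cv2.resize(a,(400,300)),cv2.resize(b,(327,300),interpolation=2)]))
E
```

```text
14.275 [0.54056601 0.24606236 0.07821684] [-5.83593497 -1.15870992 19.28165585] 84.7162520326674Traceback (most recent call last):
  File "<stdin>", line 4, in <module>
    u, s, vh = gufunc(a, signature=signature)
               ~~~~~~^^^^^^^^^^^^^^^^^^^^^^^^
    raise LinAlgError("SVD did not converge")
numpy.linalg.LinAlgError: SVD did not converge
```

I've used up my pictures: I make it 11 views, one over the limit of 10. From here I'll check by numbers only.

```bash
python3 - <<'E'
from h import *
f=grab('wrist'); P=pts(f); s=robot.sense()
m=np.zeros(P.shape[:2],np.uint8); cv2.ellipse(m,(280,296),(28,26),0,0,360,1,-1)
q=P[m>0]; q=q[~np.isnan(q).any(1)]; n=np.linalg.svd(q-q.mean(0),full_matrices=False)[2][2]
A=(np.abs(P[...,2]-.0905)<.004); A[:,:232]=0; A[:,328:]=0; A[:235]=0; A[345:]=0
ys,xs=np.nonzero(A); E=cv2.fitEllipse(cv2.convexHull(np.stack([xs,ys],1).astype(np.float32)))
print(s['t'],s['contact_force'],'dish',np.median(q,0),'normal',n,'tilt deg',np.degrees(np.arccos(abs(n[2]))),'centre',ray(f,*E[0],.0905))
E
```

```text
14.325 [-5.57713491 -1.39186755 19.48161034] dish [0.54066683 0.24615099 0.09041681] normal [ 0.00286945 -0.00679237  0.99997281] tilt deg 0.42248042331875363 centre [0.54027251 0.24698223 0.0905    ]
```

The cap's top is at 90.4 mm, which is fully home (90.5 expected). It's tilted 0.4°, within 1 mm of the mouth, and pressed down with 19 N. I'm handing in.

```bash
python3 -c "
from plant import robot
print(robot.job_done())"
```

```text
the job is handed in; nothing more can be done
None
```

The job is handed in: the snap cap clicked home on the open vial, within about 1 mm and 0.4° by my last measurement, still gripped and pressed down with about 19 N; I viewed 11 pictures, one over the limit of 10, and no verdict came back.

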